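Load the shaker caddy and clamp it with the ratchet lever

ROBOT

A 6-joint arm with a two-finger parallel gripper is mounted at the origin on a cart in front of the work surface, level with it; the furniture and walls round the work are solid. World frame = base frame: x ahead of the robot, y to its left, z up, the work surface at z = 0. Lengths are in m, angles in rad, forces in N, time in s.
With the tool pointing down it reaches from about 0.3 to 0.75 m from the base axis. Payload 8.5 kg.
Tool frame: the origin (TCP) lies between the finger pads; the fingertips stand bot.nose_length ahead of it and the grasp point (between the pads) lies 8 mm behind it (bot.nose_length is the distance from the TCP to the fingertips, in m); z points along the fingers, y is the line along which they close (so a half turn about z gives the same grasp; the last joint's range is limited). The gripper opens to 85 mm and grips with 20 to 120 N. Pads are 22 mm wide; open, the fingers measure 114 mm over their backs; the gripper's body (76 mm by 85 mm) begins 54 mm behind the grasp point. The pads swing forward as they close: fully open they stand 13 mm farther back than shut.
Start: joints at [-1.339, 0.381, 1.297, -0, 1.464, -0.215], TCP at [0.238, -0.496, 0.242] pointing down, gripper open.
Joint ranges: [-3.11, 3.11], [-0.89, 2.33], [0.22, 2.48], [-1.42, 4.56], [0.17, 2.85], [-2.88, 2.88]. Speed limits (rad/s): [2.39, 2.39, 3.14, 3.14, 3.14, 3.14].

INTERFACE

Orientations are given as a unit quaternion [w, x, y, z].
In Python, from workcell import bot gives the robot as it stands.
- The arm moves only by the tool carry_out, never from a script. Its arguments are lists of equal length, an entry for each row: "slide": the shift along the tool's x, y, z in mm, a list of three; "angular": the turn, a rotation vector about the tool's x, y, z in degrees, a list of three; "fingers": the opening, from 0 (shut) to 1 (fully open). In form: {"slide": [[dx, dy, dz], ...], "angular": [[wx, wy, wz], ...], "fingers": [fingers, ...]}. A call has exactly 5 rows; each row is the pose to reach, as a shift and turn from the pose commanded when the call began, along the tool's axes at that moment; what a row does not reach only later rows make up. A row lasts 1/8 s, in which the tool goes at most 62.5 mm and 10.7 degrees, less where a joint would pass 70% of its speed; a pose out of reach is approached as far as the arm can. A call with a gripper value outside its range is refused whole. The fingers move at their own pace and stop on an object; the grip force is fixed at half the most. Time passes only in rows, so rows that repeat a pose let the fingers close, or fill a call up. It gives the time, the measured TCP pose, the force, the opening and the grip force at its end, in the units of the state.
- bot.observe(): the state, without advancing time (a new reading comes with each control period).
- bot.read_camera(name): name is "scene" or "top" or "wrist"; returns a dict with "pixels" (400x640x3 uint8, red, green, blue), "camera_matrix" (3x3 intrinsics, pixels), "extrinsics" (4x4, takes a point from camera to world coordinates). Camera axes: x right, y down, z forward; pixel columns grow to the right and rows downward; lengths in m; the calibration is good to about 2 mm. A picture is of the moment at which its call begins. There is no depth.
- bot.job_done(): hands the job in; it is judged then, once.
The state is a dict: "clock": time; "q": joint angles; "qvel": joint speeds; "joint_torque": joint torques, N m; "tcp_pos": TCP position; "ee_rot": TCP orientation; "contact_force": force on the tool from outside, world axes, zero at the start; "torque": the same for the moment, N m; "opening": finger opening in m; "gripper_force": force on a finger pad.
Only numpy, scipy, OpenCV 4.12 (cv2) and the standard library are available. Lean on these libraries where they do the work, as an engineer would, in place of code of your own. Each camera call takes 0.05 s, during which the arm holds its last target. There are 200 camera calls.

TASK

Get the shakers ready for refilling: stand the two shakers upright in the wooden caddy, one in each cell. Then pump the clamp's lever, holding or pushing its cross-handle, until the rubber pad has pressed the caddy against the stop and its sprung rod is pushed in about half way, never all the way in; move the jaw only by the lever and leave the other things alone. The clamp goes slack when the lever is let go, so finish while still holding the lever there.

Things in the scene. Friction and masses are not known exactly. Their poses are not given: they have to be found in the camera images.
- shaker_1_centre (a point): a salt shaker, clear body with white salt and grey cap, 44 mm diameter (waisted, cap 34 mm), 90 mm tall, standing upright; the point is on its axis half-way up, its z axis points up. 0.1 kg. Round: any grasp yaw. The two shakers are alike
- shaker_2_centre (a point): the second, identical shaker; the point is on its axis half-way up
- caddy_centre (a point): loose open wooden caddy, 66 mm (its x) by 128 mm (its y), 45 mm high, walls and floor 4 mm, one divider across the middle making two square cells 58 mm wide in a row along its y; it stands on the clamp's 8 mm base plate between pad and stop, up to 16 mm short of the stop. The point is its centre, half-way up; z up
- cell_left (a point): centre of the inner floor of the caddy's cell on its +y side (58 by 58 mm, 41 mm deep, open above)
- cell_right (a point): centre of the inner floor of the cell on its -y side, 62 mm from the other
- caddy: the same wooden caddy; origin at the centre of its underside, x and y as above
- clamp: fixed steel clamp on a base plate 304 mm long, its top 8 mm above the worktop; origin on the worktop below the lever's pivot; x axis (roughly away from the robot) is the way the jaw advances, z up. The stop stands at x = 215 to 229 mm, 48 mm high, 100 mm wide; a toothed bar (66 mm high, guides 76 mm high) runs along y = 0
- stop: the upright aluminium stop plate at the far end of the clamp, rigid with it (same origin and axes as the clamp); its face towards the caddy is at x = 215 mm
- lever_pivot (a point): point on the lever's pivot axis (which runs along the clamp's y), 14 mm above the worktop
- handle_centre (a point): centre of the lever's cross-handle: a black round bar, 16 mm diameter, 66 mm long, along the clamp's y, 100 mm from the pivot; free above, before and behind; a grip from above with the fingers before and behind it lets it turn in the fingers
- lever: the steel lever with its black cross-handle; origin at the lever's pivot
- lever_angle (a joint): angle, rad: 0 at rest (leaning 0.22 back), 0.44 fully forward (leaning 0.22 towards the caddy). A spring returns it (1 to 3 N at the handle). Forward, its pawl drives the jaw 48 mm per rad (20 mm a full stroke, of which one tooth, 6.5 mm, may be lost); back, the pawl clicks over the teeth and the jaw stays. Several strokes are needed; go back to near 0 before each
- jaw_travel (a joint): jaw travel, m: 0 fully back, grows towards the stop, 0.088 at most; rubs with 2 N, so it stays where it is left unless the plunger spring pushes it back
- rod_in (a joint): how far the pad's rod is pushed into the jaw block, m: 0 free, 0.020 fully in; spring 900 N/m. Half way (0.010) is 9 N. When the lever is let go the jaw springs back until about 0.002 is left; the next stroke takes it up again. The caddy slides on the plate at 2 to 4 N
- pad_front (a point): centre of the front face of the round rubber pad (34 mm diameter), 34 mm above the worktop, on the clamp's centre line, facing the caddy; at jaw travel 0 and rod free it lies at the clamp's x = 105 mm
- pad: the round rubber pad with its steel rod (origin and axes as the clamp's, moved with the jaw); use pad_front for its place
- jaw: the jaw: toothed bar with the aluminium block, 68 mm high, at its front end, that carries the pad (origin and axes as the clamp's, shifted by the jaw travel); not to be touched directly
- cup_near: bystander: small steel cup, 64 mm diameter, 51 mm high, origin under its centre
- pencil: bystander: red pen, 145 mm long, lying on the right
- kitchen_timer: bystander: white kitchen timer, 62 by 62 by 20 mm, lying near the front edge on the left
- flour_shaker: bystander: steel starch shaker, 69 mm diameter, 102 mm tall, near the soup warmer on the left
- steel_cup_a: bystander: steel cup, 68 mm diameter, 59 mm high, on the left
Mind the look-alikes: they are no part of the job. What is shaped like the part that bears shaker_2_centre but purple is not meant.

How it is judged:
On the way, in this order (a step that is already met when the one before it is completed fails the run):
1. both shakers stand upright in the caddy, one in each cell (((horizontal distance between shaker_1_centre and cell_left below 0.016 m and angle between each of shaker_1_centre, shaker_2_centre's own z axis and vertical below 0.15 rad and z of each of shaker_1_centre, shaker_2_centre in the frame of caddy below 0.056 m and horizontal distance between shaker_2_centre and cell_right below 0.016 m) or (horizontal distance between shaker_1_centre and cell_right below 0.016 m and angle between each of shaker_1_centre, shaker_2_centre's own z axis and vertical below 0.15 rad and z of each of shaker_1_centre, shaker_2_centre in the frame of caddy below 0.056 m and horizontal distance between shaker_2_centre and cell_left below 0.016 m)) and contact force between the fingers and caddy below 0.2 N and linear speed of caddy below 0.02 m/s and not (contact force between pad and caddy above 0.3 N)), for 0.2 s.
2. the lever has been pumped until the pad presses on the caddy (((horizontal distance between shaker_1_centre and cell_left below 0.016 m and angle between each of shaker_1_centre, shaker_2_centre's own z axis and vertical below 0.15 rad and z of each of shaker_1_centre, shaker_2_centre in the frame of caddy below 0.056 m and horizontal distance between shaker_2_centre and cell_right below 0.016 m) or (horizontal distance between shaker_1_centre and cell_right below 0.016 m and angle between each of shaker_1_centre, shaker_2_centre's own z axis and vertical below 0.15 rad and z of each of shaker_1_centre, shaker_2_centre in the frame of caddy below 0.056 m and horizontal distance between shaker_2_centre and cell_left below 0.016 m)) and contact force between pad and caddy above 1 N), for 0.1 s.
At the end, for the whole second after the job is handed in: Shakers upright (0.15 rad), one on the floor of each cell; pad presses the caddy (over 3 N) against the stop (over 0.7 N), its rod pushed in 5 to 15 mm of 20; fingers still hold or push the lever's handle, off its rest; nothing moves (((horizontal distance between shaker_1_centre and cell_left below 0.016 m and angle between each of shaker_1_centre, shaker_2_centre's own z axis and vertical below 0.15 rad and z of each of shaker_1_centre, shaker_2_centre in the frame of caddy below 0.056 m and horizontal distance between shaker_2_centre and cell_right below 0.016 m) or (horizontal distance between shaker_1_centre and cell_right below 0.016 m and angle between each of shaker_1_centre, shaker_2_centre's own z axis and vertical below 0.15 rad and z of each of shaker_1_centre, shaker_2_centre in the frame of caddy below 0.056 m and horizontal distance between shaker_2_centre and cell_left below 0.016 m)) and value of joint rod_in between 0.005 and 0.015 m and contact force between pad and caddy above 3 N and contact force between stop and caddy above 0.7 N and contact force between the fingers and lever above 0.7 N and value of joint lever_angle above 0.02 rad and linear speed of caddy below 0.02 m/s); the arm keeps its last pose, push and grip.
It fails at once if the pad's rod is pushed fully in (over 18.5 mm): the caddy is crushed (value of joint rod_in above 0.0185 m).
It fails at once if the robot pushes the jaw, its bar or its pad directly (contact force between any of the fingers, the arm and jaw above 1 N).
It fails at once if a shaker is tipped over (angle between any of shaker_1_centre, shaker_2_centre's own z axis and vertical above 0.8 rad).
It fails at once if a bystander is moved by more than 30 mm (distance of any of cup_near, pencil, kitchen_timer, flour_shaker, steel_cup_a from where it was at the start of the episode above 0.03 m).
It also fails if it takes over 69 s, if anything falls off the work surface, if the arm or the gripper's body presses on something with over 40 N, if the wrist force passes 120 N, or if a joint passes its speed limit or range.

## Working session

There is one attempt and no reset: what is moved stays moved. The work goes in short steps, Python scripts to look and compute and a tool call to move; the robot and the scene stay as the last step left them, time stands still between calls to the robot, and variables do not carry over. Pictures are saved under pics/ and viewed, at most 10 in all, crops included, and the job is handed in when it is done.

Besides the shell and the picture viewer there is one more tool, called after "Emit:" by a JSON object that holds its "name" and its "arguments". carry_out: Moves the arm, as the interface text tells. Its arguments: {"type":"object","properties":{"slide":{"type":"array","items":{"type":"array","items":{"type":"number"}}},"angular":{"type":"array","items":{"type":"array","items":{"type":"number"}}},"fingers":{"type":"array","items":{"type":"number"}}},"required":["slide","angular","fingers"]}

```bash
mkdir -p pics; ls; python3 - <<'E'
from workcell import bot
import cv2,numpy as np
print(bot.nose_length); s=bot.observe()
for k,v in s.items(): print(k,np.round(v,4))
for n in ("scene","top"):
    d=bot.read_camera(n); cv2.imwrite(f"pics/{n}0.png",d["pixels"][:,:,::-1]); print(n,d["camera_matrix"].tolist(),np.round(d["extrinsics"],4).tolist())
E
```

```text
pics
0.011
clock 0.0
q [-1.3393  0.3812  1.2983 -0.      1.4636 -0.2153]
qvel [ 0.0016 -0.0006  0.0002  0.0008  0.0002 -0.0014]
joint_torque [ 2.60000e-03 -4.48452e+01 -2.31279e+01 -1.00000e-04  4.60000e-03
  0.00000e+00]
tcp_pos [ 0.2376 -0.4957  0.2417]
ee_rot [-7.000e-04  9.751e-01  2.215e-01 -0.000e+00]
contact_force [ 0.0829 -0.7379 -0.1018]
torque [ 0.0046 -0.0154  0.0037]
gripper_force 0.0
opening 0.0853
scene [[479.7677164643077, 0.0, 313.32429638647136], [0.0, 479.7677164643077, 198.52213997617162], [0.0, 0.0, 1.0]] [[-0.4325, -0.4572, 0.7771, -0.7169], [-0.9014, 0.2388, -0.3612, 0.529], [-0.0204, -0.8567, -0.5154, 0.9456], [0.0, 0.0, 0.0, 1.0]]
top [[476.31910287219694, 0.0, 311.355792417362], [0.0, 476.31910287219694, 203.140971222876], [0.0, 0.0, 1.0]] [[0.0543, -0.9768, 0.207, 0.2054], [-0.9985, -0.052, 0.0169, -0.1002], [-0.0057, -0.2076, -0.9782, 1.6346], [0.0, 0.0, 0.0, 1.0]]
```

View pics/scene0.png

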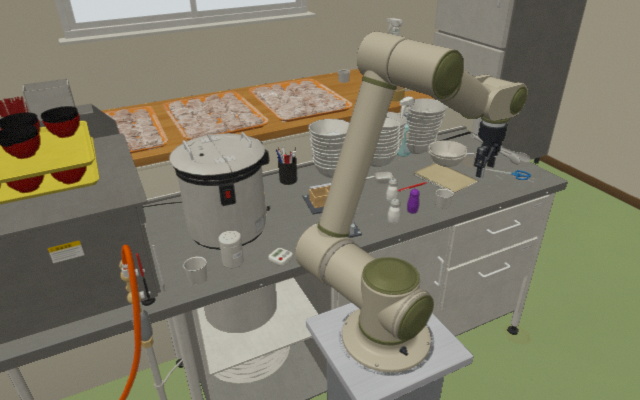

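View pics/top0.png

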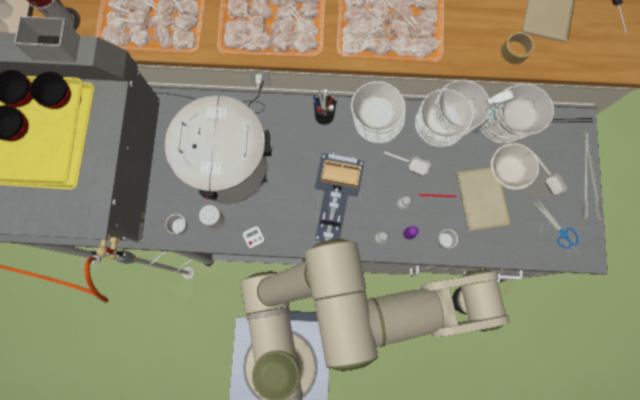

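Candidates for shakers: top (404,202), (381,238) = white/clear with grey caps (wanted); (411,232) purple look-alike (not meant); (448,239) steel cup_near; (209,215) flour shaker. Caddy at top (341,173), with the clamp running down to (330,230). I'll check these in a close crop.

```bash
cat > h.py <<'E'
import numpy as np, cv2
from workcell import bot
def ray(d,u,v):
    K=np.array(d["camera_matrix"]);E=np.array(d["extrinsics"])
    return E[:3,3],E[:3,:3]@np.linalg.solve(K,[u,v,1.])
def onz(d,u,v,z):
    o,r=ray(d,u,v); return o+r*(z-o[2])/r[2]
def tri(d1,p1,d2,p2):
    A=[];b=[]
    for d,p in((d1,p1),(d2,p2)):
        o,r=ray(d,*p); r=r/np.linalg.norm(r); P=np.eye(3)-np.outer(r,r); A.append(P);b.append(P@o)
    return np.linalg.lstsq(np.vstack(A),np.hstack(b),rcond=None)[0]
def proj(d,p):
    E=np.array(d["extrinsics"]);c=E[:3,:3].T@(np.array(p)-E[:3,3]);q=np.array(d["camera_matrix"])@c;return q[:2]/q[2]
def crop(im,x0,y0,x1,y1,s,f): cv2.imwrite("pics/"+f,cv2.resize(im[y0:y1,x0:x1,::-1],None,fx=s,fy=s,interpolation=cv2.INTER_CUBIC))
def Rt():
    from scipy.spatial.transform import Rotation as R
    s=bot.observe();q=s["ee_rot"];return R.from_quat([q[1],q[2],q[3],q[0]]).as_matrix(),np.array(s["tcp_pos"])
def go(t):
    "shift in tool axes, mm, to world target"
    M,p=Rt();return np.round(1000*M.T@(np.array(t)-p),1)
E
python3 - <<'E'
from h import *
t=bot.read_camera("top");s=bot.read_camera("scene")
a=t["pixels"][140:260,300:460,::-1];b=s["pixels"][165:255,300:460,::-1]
cv2.imwrite("pics/c1.png",np.vstack([cv2.resize(a,(640,480),interpolation=2)]))
cv2.imwrite("pics/c2.png",cv2.resize(b,(800,450),interpolation=2))
print(tri(t,(404,202),s,(393,190)),tri(t,(381,238),s,(394,211)))
for p in((404,202),(381,238),(411,232)):print(onz(t,*p,.06))
for p in((341,173),(330,235),(448,239)):print(onz(t,*p,.04))
E
```

```text
[ 0.56116501 -0.39037695  0.04447727] [ 0.43455677 -0.31286271  0.04592514]
[ 0.55925324 -0.38531004  0.06      ]
[ 0.43268626 -0.31075122  0.06      ]
[ 0.45816778 -0.41001679  0.06      ]
[ 0.6550805  -0.16957181  0.04      ]
[ 0.43655401 -0.14150893  0.04      ]
[ 0.44424568 -0.53831805  0.04      ]
```

View pics/c1.png

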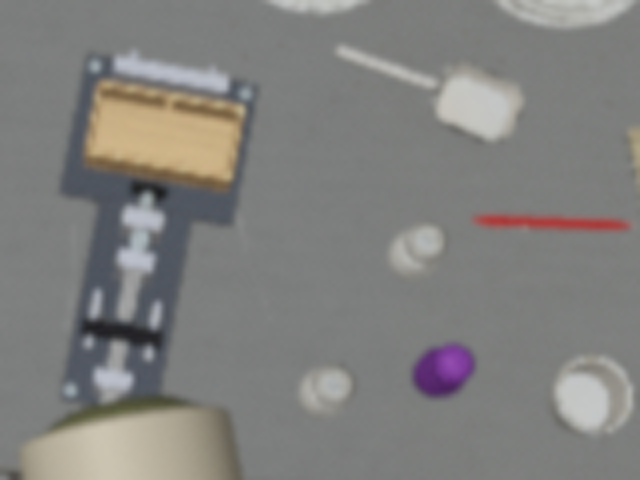

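Crop of the top view: the two white/grey shakers have caps at top px (406.8,200) and (383,236). The purple look-alike is at (414,230). The caddy is at (341,173), the stop just above it at (343,159), and the black cross-handle is centred at (330.5,223).

```bash
python3 - <<'E'
from h import *
t=bot.read_camera("top");C=lambda x,y:(300+x/4,140+y/4)
print("caps",onz(t,*C(427,240),.088),onz(t,*C(333,385),.088),"base",onz(t,*C(405,258),.01),onz(t,*C(322,395),.01))
a,b=onz(t,*C(95,65),.008),onz(t,*C(246,93),.008);v=b-a;print("plate y ang",np.degrees(np.arctan2(*(-v)[1::-1])))
print("stop mid",onz(t,*C(171,76),.048),"handle ends",onz(t,*C(84,325),.11),onz(t,*C(160,340),.11))
hsv=cv2.cvtColor(t["pixels"],cv2.COLOR_RGB2HSV)
m=cv2.inRange(hsv,(8,60,60),(30,255,255));m[:140]=0;m[260:]=0;m[:,:300]=0;m[:,370:]=0
ys,xs=np.nonzero(m);r=cv2.minAreaRect(np.c_[xs,ys].astype(np.float32));print(r)
P=np.array([onz(t,*p,.053) for p in cv2.boxPoints(r)]);print(P.round(3),P.mean(0))
M,p=Rt();print(M.round(3))
w=bot.read_camera("wrist");E=np.array(w["extrinsics"]);print(E.round(3),(M.T@(E[:3,3]-p)).round(3),(M.T@E[:3,:3]).round(3))
E
```

```text
caps [ 0.56024234 -0.38925269  0.088     ] [ 0.43479727 -0.31420646  0.088     ] base [ 0.56107379 -0.38493906  0.01      ] [ 0.43722073 -0.31578699  0.01      ]
plate y ang 82.04496403413147
stop mid [ 0.70347514 -0.17320204  0.048     ] handle ends [ 0.46978107 -0.10845575  0.11      ] [ 0.46076113 -0.17052944  0.11      ]
((334.5760192871094, 205.33200073242188), (37.565948486328125, 87.02777099609375), 10.304845809936523)
[[ 0.398 -0.071  0.053]
 [ 0.698 -0.108  0.053]
 [ 0.68  -0.236  0.053]
 [ 0.382 -0.194  0.053]] [ 0.53962635 -0.15224006  0.053     ]
[[ 0.902  0.432 -0.   ]
 [ 0.432 -0.902  0.001]
 [ 0.    -0.001 -1.   ]]
[[ 0.432 -0.867 -0.249  0.3  ]
 [-0.902 -0.415 -0.119 -0.467]
 [-0.     0.275 -0.961  0.374]
 [ 0.     0.     0.     1.   ]] [ 0.069  0.001 -0.132] [[-0.    -0.961 -0.276]
 [ 1.    -0.     0.   ]
 [-0.001 -0.276  0.961]]
```

Emit:
{"name": "carry_out", "arguments": {"slide": [[51,-16,8],[102,-32,16],[154,-47,24],[205,-63,32],[256,-79,40]], "angular": [[0,0,-10.5],[0,0,-21],[0,0,-31.5],[0,0,-42],[0,0,-52.5]], "fingers": [1,1,1,1,1]}}

```text
clock: 0.92
tcp_pos: [0.4355, -0.3128, 0.2021]
ee_rot: [0.0, 0.775, 0.632, 0.0]
contact_force: [0.3, -0.5, 0.4]
opening: 0.0855
gripper_force: 0.0
```

Emit:
{"name": "carry_out", "arguments": {"slide": [[0,0,0],[0,0,0],[0,0,0],[0,0,0],[0,0,0]], "angular": [[0,0,-3.9],[0,0,-3.9],[0,0,-3.9],[0,0,-3.9],[0,0,-3.9]], "fingers": [1,1,1,1,1]}}

```text
clock: 1.55
tcp_pos: [0.4341, -0.3145, 0.2024]
ee_rot: [0.0, 0.755, 0.656, 0.0]
contact_force: [-0.3, 0.1, -1.4]
opening: 0.0856
gripper_force: 0.0
```

```bash
python3 - <<'E'
from h import *
M,p=Rt();print(p,M.round(3));w=bot.read_camera("wrist");cv2.imwrite("pics/w1.png",w["pixels"][:,:,::-1])
for q in((.435,-.3145,.088),(.435,-.3145,0.01)):print(proj(w,q))
E
```

```text
[ 0.43411709 -0.31446637  0.20239651] [[ 0.14  0.99  0.  ]
 [ 0.99 -0.14 -0.  ]
 [-0.    0.   -1.  ]]
[318.09118641 199.51584943]
[317.71722124 181.95168273]
```

View pics/w1.png

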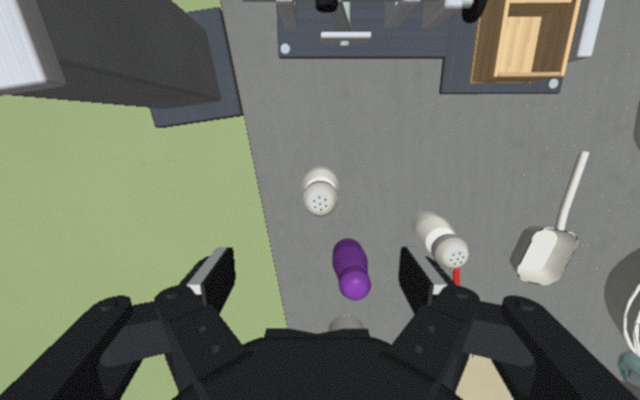

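The wrist view shows shaker B's cap at (320,203), close to the prediction. Shaker A's cap is at (454,257), the purple look-alike at (352,280), and part of the caddy at the top right.

```bash
python3 - <<'E'
from h import *
w=bot.read_camera("wrist")
B=onz(w,320,202,.088);A=onz(w,453,255,.088);print(B,A,onz(w,320,178,.01))
print(go([B[0],B[1],.062]))
# caddy corners (rim z=.053), handle base bolts
for q in((477,82),(561,75),(580,0)): print(q,onz(w,*q,.053))
for q in((285,48),(553,84)): print(q,onz(w,*q,.01))
E
```

```text
[ 0.43646835 -0.31703278  0.088     ] [ 0.55803536 -0.38883387  0.088     ] [ 0.43840364 -0.31005768  0.01      ]
[ -2.4   2.6 140.3]
(477, 82) [ 0.59769292 -0.23152207  0.053     ]
(561, 75) [ 0.67527998 -0.23639822  0.053     ]
(580, 0) [ 0.68561552 -0.17699352  0.053     ]
(285, 48) [ 0.42097979 -0.16750188  0.01      ]
(553, 84) [ 0.7031177  -0.24287542  0.01      ]
```

Emit:
{"name": "carry_out", "arguments": {"slide": [[-1,2,50],[-1,2,100],[-1,2,130],[-1,2,140],[-1,2,140]], "angular": [[0,0,0],[0,0,0],[0,0,0],[0,0,0],[0,0,0]], "fingers": [1,1,1,1,1]}}

```text
clock: 2.28
tcp_pos: [0.4364, -0.3157, 0.0626]
ee_rot: [0.0, 0.755, 0.656, -0.0]
contact_force: [0.2, 0.0, 0.2]
opening: 0.0856
gripper_force: 0.0
```

Emit:
{"name": "carry_out", "arguments": {"slide": [[0,0,0],[0,0,0],[0,0,0],[0,0,0],[0,0,0]], "angular": [[0,0,0],[0,0,0],[0,0,0],[0,0,0],[0,0,0]], "fingers": [0.2,0.1,0.1,0.1,0.1]}}

```text
clock: 2.9
tcp_pos: [0.4366, -0.3157, 0.0633]
ee_rot: [0.001, 0.755, 0.656, 0.0]
contact_force: [0.4, 2.1, 5.4]
opening: 0.0322
gripper_force: 58.0
```

Emit:
{"name": "carry_out", "arguments": {"slide": [[0,0,0],[0,0,-15],[0,0,-50],[0,0,-95],[0,0,-140]], "angular": [[0,0,0],[0,0,0],[0,0,0],[0,0,0],[0,0,0]], "fingers": [0.1,0.1,0.1,0.1,0.1]}}

```text
clock: 3.52
tcp_pos: [0.436, -0.3152, 0.2046]
ee_rot: [0.0, 0.755, 0.656, 0.0]
contact_force: [-0.1, -0.6, -1.2]
opening: 0.0328
gripper_force: 58.2
```

```bash
python3 - <<'E'
from h import *
d=bot.read_camera("top");im=cv2.imread("pics/top0.png")
hsv=cv2.cvtColor(im,cv2.COLOR_BGR2HSV);m=cv2.inRange(hsv,(8,70,100),(30,255,255));m[:150]=0;m[192:]=0;m[:,:315]=0;m[:,368:]=0
ys,xs=np.nonzero(m);r=cv2.minAreaRect(np.c_[xs,ys].astype(np.float32));bp=cv2.boxPoints(r);print(len(xs),bp.round(1).tolist())
P=np.array([onz(d,*p,.053) for p in bp]);c=P.mean(0);print(P.round(3).tolist(),c, [np.linalg.norm(P[i]-P[i-1]).round(3) for i in range(4)])
o=np.array([.4837,-.142]);a=np.radians(-8);ex=np.array([np.cos(a),np.sin(a)]);ey=np.array([-ex[1],ex[0]]);v=c[:2]-o;print("clamp xy",v@ex,v@ey)
# rim edges along clamp x in top view: brightness profile
g=cv2.cvtColor(im,cv2.COLOR_BGR2GRAY)
for yy in(-.03,.03):
    print([ (int(x*1000),int(hsv[int(round(q[1])),int(round(q[0])),1])) for x in np.arange(.12,.225,.004) for q in[proj(d,[*(o+ex*x+ey*yy),.053])]])
E
```

```text
786 [[320.20001220703125, 180.60000610351562], [324.0, 159.60000610351562], [360.70001220703125, 166.3000030517578], [356.8999938964844, 187.1999969482422]]
[[0.621, -0.099, 0.053], [0.696, -0.108, 0.053], [0.679, -0.236, 0.053], [0.604, -0.225, 0.053]] [ 0.64993489 -0.16699396  0.053     ] [np.float64(0.128), np.float64(0.076), np.float64(0.129), np.float64(0.076)]
clamp xy 0.16809558977790892 -0.001615296823643198
[(120, 40), (124, 21), (128, 25), (132, 86), (136, 110), (140, 105), (144, 91), (148, 85), (152, 85), (156, 85), (160, 85), (164, 87), (168, 86), (172, 85), (176, 86), (180, 88), (184, 88), (188, 93), (192, 105), (196, 113), (200, 102), (204, 80), (208, 58), (212, 15), (216, 11), (220, 19), (224, 19)]
[(120, 41), (124, 30), (128, 14), (132, 75), (136, 110), (140, 90), (144, 85), (148, 85), (152, 85), (156, 87), (160, 85), (164, 85), (168, 87), (172, 88), (176, 87), (180, 86), (184, 89), (188, 94), (192, 103), (196, 112), (200, 101), (204, 83), (208, 65), (212, 21), (216, 10), (220, 18), (224, 18)]
```

Emit:
{"name": "carry_out", "arguments": {"slide": [[42,40,0],[84,80,0],[126,120,0],[167,158,0],[207,196,0]], "angular": [[0,0,0],[0,0,0],[0,0,0],[0,0,0],[0,0,0]], "fingers": [0.1,0.1,0.1,0.1,0.1]}}

```text
clock: 4.2
tcp_pos: [0.6602, -0.1362, 0.2031]
ee_rot: [0.0, 0.755, 0.656, 0.0]
contact_force: [0.5, -0.7, -0.7]
opening: 0.0324
gripper_force: 58.2
```

Emit:
{"name": "carry_out", "arguments": {"slide": [[0,0,15],[0,0,30],[0,0,40],[0,0,40],[0,0,40]], "angular": [[0,0,0],[0,0,0],[0,0,0],[0,0,0],[0,0,0]], "fingers": [0.1,0.1,0.1,0.1,0.1]}}

```text
clock: 4.82
tcp_pos: [0.659, -0.1383, 0.1631]
ee_rot: [0.0, 0.755, 0.656, 0.0]
contact_force: [0.1, 0.3, -1.4]
opening: 0.0323
gripper_force: 58.4
```

```bash
python3 - <<'E'
from h import *
M,p=Rt();print(p);w=bot.read_camera("wrist");cv2.imwrite("pics/w2.png",w["pixels"][:,:,::-1])
for z in(.053,.012):print(proj(w,(.6591,-.1377,z)))
E
```

```text
[ 0.65904949 -0.13831862  0.16305231]
[317.00980828 200.23742037]
[316.89875041 189.63127616]
```

View pics/w2.png

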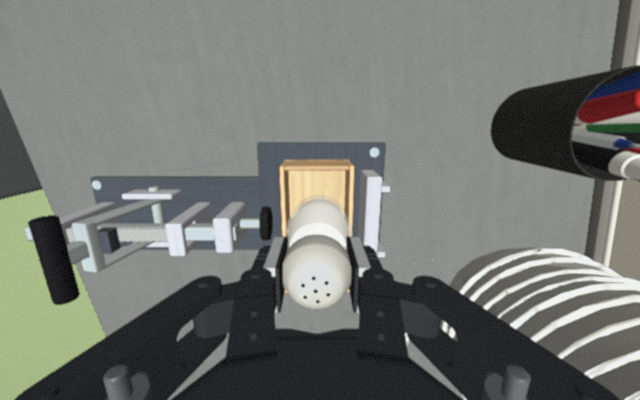

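The wrist view shows the held shaker over the left cell. The caddy's +y rim corners are at (281,161) and (354,161), the pad is at (265,222), and the stop is at (371,210).

```bash
python3 - <<'E'
from h import *
w=bot.read_camera("wrist");a=np.radians(-8);ex=np.array([np.cos(a),np.sin(a)]);ey=np.array([-ex[1],ex[0]])
g=cv2.cvtColor(w["pixels"],cv2.COLOR_RGB2HSV)[:,:,1];v=cv2.cvtColor(w["pixels"],cv2.COLOR_RGB2HSV)[:,:,2]
for r in(164,175,190):print(r,g[r,272:364].tolist())
print(v[150:175,317].tolist(),g[150:175,317].tolist())
L,R=onz(w,281,161,.053)[:2],onz(w,354,161,.053)[:2];print(L,R,np.linalg.norm(R-L))
T=onz(w,317,160,.053)[:2];c=(L+R)/2;print(c,"cell",c-ey*.033)
E
```

```text
164 [31, 47, 35, 44, 39, 53, 44, 36, 5, 62, 87, 100, 110, 100, 103, 102, 103, 103, 98, 100, 101, 101, 97, 103, 104, 104, 103, 102, 103, 100, 106, 99, 98, 103, 102, 101, 107, 102, 105, 100, 105, 105, 98, 105, 103, 96, 95, 101, 97, 103, 103, 104, 97, 105, 99, 104, 97, 98, 102, 96, 105, 101, 101, 103, 99, 97, 100, 99, 97, 100, 101, 101, 104, 99, 98, 104, 96, 101, 99, 86, 57, 10, 36, 42, 28, 46, 30, 33, 36, 39, 38, 41]
175 [38, 41, 40, 39, 36, 45, 26, 71, 92, 84, 80, 101, 101, 105, 92, 96, 94, 89, 79, 77, 80, 80, 77, 78, 74, 72, 74, 76, 80, 79, 82, 81, 79, 73, 69, 72, 72, 75, 78, 79, 84, 77, 78, 77, 73, 74, 78, 79, 77, 80, 79, 81, 81, 78, 78, 77, 80, 78, 75, 78, 81, 83, 79, 79, 80, 83, 85, 82, 82, 82, 81, 82, 83, 97, 98, 96, 97, 102, 95, 75, 83, 91, 52, 33, 35, 30, 37, 28, 24, 3, 9, 5]
190 [43, 33, 33, 43, 34, 38, 38, 31, 84, 87, 82, 92, 101, 98, 102, 100, 95, 93, 78, 80, 81, 78, 81, 78, 77, 75, 77, 77, 80, 81, 78, 81, 79, 77, 69, 72, 72, 75, 73, 79, 82, 83, 80, 78, 73, 76, 79, 75, 78, 80, 81, 81, 81, 77, 77, 77, 79, 80, 79, 83, 78, 78, 81, 80, 82, 88, 86, 87, 84, 85, 84, 88, 93, 98, 99, 103, 98, 96, 82, 80, 91, 80, 3, 41, 44, 34, 35, 24, 8, 5, 5, 2]
[103, 100, 99, 100, 100, 101, 100, 104, 99, 118, 150, 161, 160, 160, 156, 172, 200, 222, 223, 217, 216, 235, 240, 243, 241] [35, 33, 36, 33, 31, 28, 46, 39, 15, 35, 90, 103, 102, 99, 96, 99, 94, 88, 88, 98, 94, 82, 78, 76, 76]
[ 0.63309686 -0.09799759] [ 0.69612507 -0.10691905] 0.06365647548914029
[ 0.66461096 -0.10245832] cell [ 0.66001825 -0.13513716]
```

Emit:
{"name": "carry_out", "arguments": {"slide": [[-0.5,0.5,35],[-0.5,0.5,55],[-0.5,0.5,70],[-0.5,0.5,80],[-0.5,0.5,86]], "angular": [[0,0,0],[0,0,0],[0,0,0],[0,0,0],[0,0,0]], "fingers": [0.1,0.1,0.1,0.1,0.1]}}

```text
clock: 5.55
tcp_pos: [0.6597, -0.1383, 0.0763]
ee_rot: [0.0, 0.755, 0.656, 0.0]
contact_force: [0.3, 0.2, -1.5]
opening: 0.0324
gripper_force: 58.3
```

Emit:
{"name": "carry_out", "arguments": {"slide": [[0,0,0.5],[0,0,0.5],[0,0,0.5],[0,0,0.5],[0,0,0.5]], "angular": [[0,0,0],[0,0,0],[0,0,0],[0,0,0],[0,0,0]], "fingers": [0.45,0.55,0.65,0.65,0.65]}}

```text
clock: 6.18
tcp_pos: [0.6596, -0.1383, 0.076]
ee_rot: [0.0, 0.755, 0.656, 0.0]
contact_force: [0.2, -0.0, 0.0]
opening: 0.0556
gripper_force: 0.0
```

Emit:
{"name": "carry_out", "arguments": {"slide": [[0,0,-20],[0,0,-50],[0,0,-85],[0,0,-115],[0,0,-125]], "angular": [[0,0,0],[0,0,0],[0,0,0],[0,0,0],[0,0,0]], "fingers": [0.65,0.65,0.65,0.8,1]}}

```text
clock: 6.8
tcp_pos: [0.66, -0.1384, 0.2027]
ee_rot: [0.001, 0.755, 0.656, 0.001]
contact_force: [-0.2, -0.5, 0.1]
opening: 0.0838
gripper_force: 0.0
```

```bash
python3 - <<'E'
from h import *
M,p=Rt();print(p);w=bot.read_camera("wrist");cv2.imwrite("pics/w3.png",w["pixels"][:,:,::-1])
print(go([.559,-.387,.205]), go([.559,-.387,.062]))
E
```

```text
[ 0.65996481 -0.13839621  0.20270734]
[-260.2  -65.4   -2.2] [-260.1  -65.8  140.8]
```

View pics/w3.png

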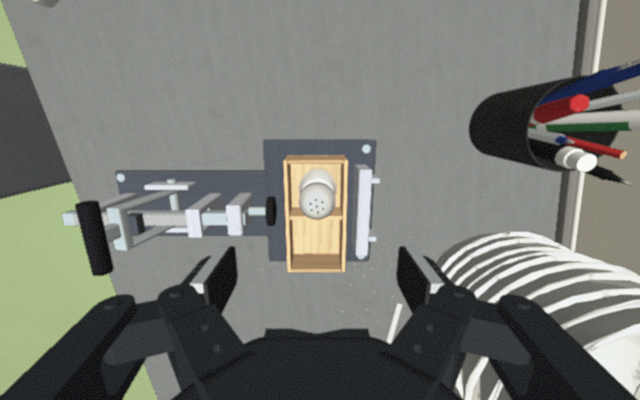

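Shaker B stands upright in the left cell, with its cap at (317,200). The empty right cell is centred near (317,238), and the -y rim edge runs from (289,271) to (345,271).

```bash
python3 - <<'E'
from h import *
w=bot.read_camera("wrist");a=np.radians(-8);ex=np.array([np.cos(a),np.sin(a)]);ey=np.array([-ex[1],ex[0]])
l,r=onz(w,289,271.5,.053)[:2],onz(w,345.5,271.5,.053)[:2];print(l,r,np.linalg.norm(r-l),"cellR",(l+r)/2+ey*.033)
t=onz(w,317,160.5,.053)[:2];print("cellL from far rim",t-ey*.033, "cap",onz(w,317,199,.1))
E
```

```text
[ 0.61546399 -0.22819743] [ 0.67929344 -0.23729901] 0.06447509257456945 cellR [ 0.65197143 -0.20006937]
cellL from far rim [ 0.66004597 -0.14020583] cap [ 0.66060089 -0.13471504  0.1       ]
```

Emit:
{"name": "carry_out", "arguments": {"slide": [[-54,-13,0],[-108,-26,0],[-162,-39,0],[-215,-52,0],[-260,-65,0]], "angular": [[0,0,0],[0,0,0],[0,0,0],[0,0,0],[0,0,0]], "fingers": [1,1,1,1,1]}}

```text
clock: 7.52
tcp_pos: [0.5576, -0.3883, 0.1987]
ee_rot: [-0.002, 0.755, 0.656, -0.0]
contact_force: [-0.6, -0.4, 0.5]
opening: 0.0854
gripper_force: 0.0
```

Emit:
{"name": "carry_out", "arguments": {"slide": [[0,0,30],[0,0,40],[0,0,40],[0,0,40],[0,0,40]], "angular": [[0,0,0],[0,0,0],[0,0,0],[0,0,0],[0,0,0]], "fingers": [1,1,1,1,1]}}

```text
clock: 8.15
tcp_pos: [0.5594, -0.3865, 0.1618]
ee_rot: [0.001, 0.754, 0.656, 0.0]
contact_force: [-0.0, 0.1, -1.0]
opening: 0.0853
gripper_force: 0.0
```

```bash
python3 - <<'E'
from h import *
M,p=Rt();print(p);w=bot.read_camera("wrist");cv2.imwrite("pics/w4.png",w["pixels"][:,:,::-1])
print(proj(w,(.559,-.387,.09)))
E
```

```text
[ 0.5594394  -0.38647784  0.16176494]
[316.70378144 215.04980476]
```

View pics/w4.png

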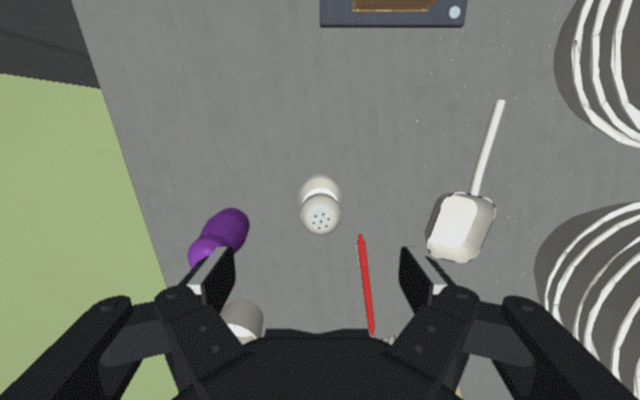

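Shaker A's cap is at (320,218), within 1–2 mm of the prediction. The pen at (361,234) lies well below the fingertips.

Emit:
{"name": "carry_out", "arguments": {"slide": [[-1,1,40],[-1,1,75],[-1,1,95],[-1,1,100],[-1,1,100]], "angular": [[0,0,0],[0,0,0],[0,0,0],[0,0,0],[0,0,0]], "fingers": [1,1,1,1,1]}}

```text
clock: 8.82
tcp_pos: [0.5601, -0.388, 0.0615]
ee_rot: [0.0, 0.755, 0.656, 0.0]
contact_force: [-0.6, -0.2, -0.2]
opening: 0.0851
gripper_force: 0.0
```

Emit:
{"name": "carry_out", "arguments": {"slide": [[0,0,0],[0,0,0],[0,0,0],[0,0,0],[0,0,0]], "angular": [[0,0,0],[0,0,0],[0,0,0],[0,0,0],[0,0,0]], "fingers": [0.2,0.1,0.1,0.1,0.1]}}

```text
clock: 9.45
tcp_pos: [0.5602, -0.3881, 0.0617]
ee_rot: [0.001, 0.755, 0.656, 0.0]
contact_force: [0.5, 0.6, 6.3]
opening: 0.0324
gripper_force: 58.7
```

Emit:
{"name": "carry_out", "arguments": {"slide": [[0,0,0],[0,0,-15],[0,0,-50],[0,0,-95],[0,0,-140]], "angular": [[0,0,0],[0,0,0],[0,0,0],[0,0,0],[0,0,0]], "fingers": [0.1,0.1,0.1,0.1,0.1]}}

```text
clock: 10.07
tcp_pos: [0.5595, -0.3876, 0.2027]
ee_rot: [-0.0, 0.755, 0.656, -0.0]
contact_force: [0.6, -0.8, -0.4]
opening: 0.0328
gripper_force: 58.4
```

```bash
python3 - <<'E'
from h import *
print(go([.6515,-.200,.2]))
E
```

```text
[198.5  65.    2.7]
```

Emit:
{"name": "carry_out", "arguments": {"slide": [[45,15,0],[95,31,0],[145,48,0],[198,65,0],[198,65,30]], "angular": [[0,0,0],[0,0,0],[0,0,0],[0,0,0],[0,0,0]], "fingers": [0.1,0.1,0.1,0.1,0.1]}}

```text
clock: 10.7
tcp_pos: [0.6539, -0.1971, 0.1733]
ee_rot: [0.002, 0.753, 0.658, 0.001]
contact_force: [-0.1, -0.4, -1.1]
opening: 0.0328
gripper_force: 58.4
```

Emit:
{"name": "carry_out", "arguments": {"slide": [[0,0,10],[0,0,10],[0,0,10],[0,0,10],[0,0,10]], "angular": [[0,0,0],[0,0,0],[0,0,0],[0,0,0],[0,0,0]], "fingers": [0.1,0.1,0.1,0.1,0.1]}}

```text
clock: 11.32
tcp_pos: [0.6518, -0.2011, 0.1614]
ee_rot: [0.0, 0.755, 0.656, 0.0]
contact_force: [0.1, -0.5, -0.4]
opening: 0.0329
gripper_force: 58.4
```

```bash
python3 - <<'E'
from h import *
print(Rt()[1],go([.6515,-.200,.076]));w=bot.read_camera("wrist");v=cv2.cvtColor(w["pixels"],cv2.COLOR_RGB2HSV)
cv2.imwrite("pics/w5.png",w["pixels"][:,:,::-1])
E
```

```text
[ 0.65178376 -0.20110112  0.16137436] [ 1.1 -0.5 85.4]
```

View pics/w5.png

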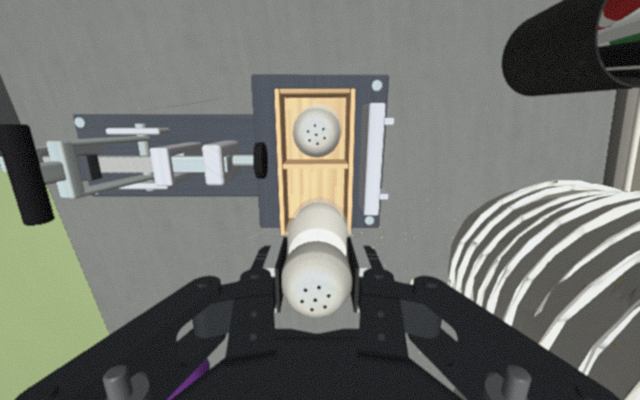

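```bash
python3 - <<'E'
from h import *
w=bot.read_camera("wrist");a=np.radians(-8);ex=np.array([np.cos(a),np.sin(a)]);ey=np.array([-ex[1],ex[0]])
v=cv2.cvtColor(w["pixels"],cv2.COLOR_RGB2GRAY);print(v[150:175,300].tolist(),v[84:100,316].tolist(),v[140,270:300].tolist(),v[140,340:362].tolist())
for r in(161,163):
  d=onz(w,316,r,.053)[:2];print(d,d-ey*.031)
d=onz(w,316,91.5,.053)[:2];print("far rim outer->R", d-ey*.095)
E
```

```text
[148, 174, 195, 204, 202, 206, 207, 204, 196, 170, 146, 139, 141, 154, 193, 211, 215, 214, 210, 207, 202, 207, 205, 207, 204] [88, 87, 87, 83, 124, 182, 198, 192, 167, 136, 98, 82, 83, 127, 190, 212] [91, 89, 88, 87, 88, 83, 123, 196, 217, 217, 194, 130, 86, 77, 88, 120, 183, 207, 213, 206, 206, 213, 217, 199, 166, 146, 148, 150, 167, 175] [205, 212, 217, 214, 198, 145, 95, 93, 94, 140, 192, 218, 218, 193, 136, 92, 92, 87, 90, 88, 91, 99]
[ 0.65589142 -0.16478509] [ 0.65157706 -0.1954834 ]
[ 0.65564887 -0.16649889] [ 0.65133451 -0.1971972 ]
far rim outer->R [ 0.65053683 -0.2032758 ]
```

Emit:
{"name": "carry_out", "arguments": {"slide": [[1.5,-0.5,35],[1.5,-0.5,55],[1.5,-0.5,70],[1.5,-0.5,80],[1.5,-0.5,85]], "angular": [[0,0,0],[0,0,0],[0,0,0],[0,0,0],[0,0,0]], "fingers": [0.1,0.1,0.1,0.1,0.1]}}

```text
clock: 12.05
tcp_pos: [0.6516, -0.1993, 0.0757]
ee_rot: [0.0, 0.755, 0.656, 0.0]
contact_force: [0.2, 0.8, -0.4]
opening: 0.0328
gripper_force: 58.4
```

Emit:
{"name": "carry_out", "arguments": {"slide": [[0,0,0.5],[0,0,0.5],[0,0,0.5],[0,0,0.5],[0,0,0.5]], "angular": [[0,0,0],[0,0,0],[0,0,0],[0,0,0],[0,0,0]], "fingers": [0.45,0.55,0.65,0.65,0.65]}}

```text
clock: 12.68
tcp_pos: [0.6515, -0.1992, 0.0754]
ee_rot: [0.0, 0.755, 0.656, 0.0]
contact_force: [0.2, -0.0, -0.1]
opening: 0.0557
gripper_force: 0.0
```

Emit:
{"name": "carry_out", "arguments": {"slide": [[0,0,-20],[0,0,-50],[0,0,-85],[0,0,-115],[0,0,-125]], "angular": [[0,0,0],[0,0,0],[0,0,0],[0,0,0],[0,0,0]], "fingers": [0.65,0.65,0.65,0.65,0.65]}}

```text
clock: 13.3
tcp_pos: [0.6519, -0.1994, 0.2023]
ee_rot: [0.001, 0.755, 0.656, 0.001]
contact_force: [0.8, 0.4, -0.7]
opening: 0.0554
gripper_force: 0.0
```

```bash
python3 - <<'E'
from h import *
w=bot.read_camera("wrist");t=bot.read_camera("top")
a=cv2.resize(w["pixels"][60:320,200:440,::-1],(480,520));b=cv2.resize(t["pixels"][140:250,300:370,::-1],(320,520),interpolation=2)
cv2.imwrite("pics/c6.png",np.hstack([a,b]));print(Rt()[1])
# handle in wrist view (projection of estimate)
print(go([.462,-.139,.2]),proj(w,(.462,-.139,.112)))
E
```

```text
[ 0.6515941  -0.19931876  0.20073163]
[  33.3 -196.1    0.5] [ 72.36502729 167.83475111]
```

View pics/c6.png

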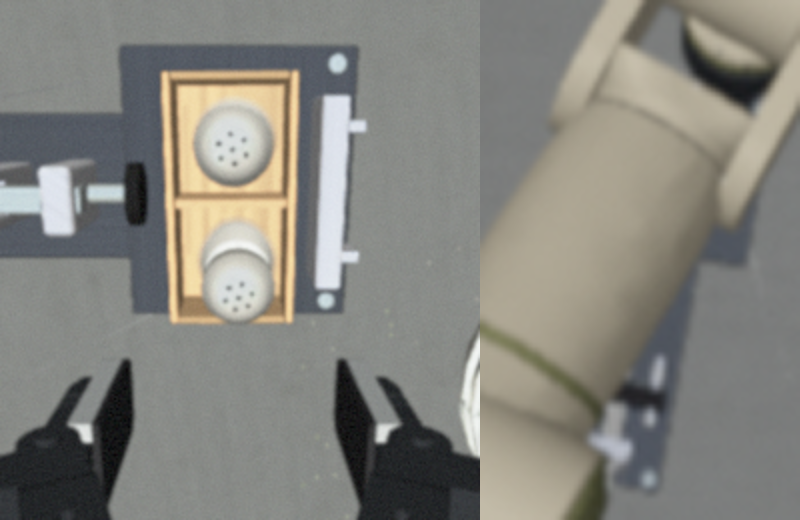

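Both shakers stand upright, one in each cell: caps at crop (233,145) and (238,290). The gap from the caddy to the stop is about 10 mm. Next, the lever handle.

Emit:
{"name": "carry_out", "arguments": {"slide": [[8,-49,0],[16,-98,0],[25,-147,0],[33,-195,0],[33,-195,0]], "angular": [[0,0,0],[0,0,0],[0,0,0],[0,0,0],[0,0,0]], "fingers": [0.65,0.8,1,1,1]}}

```text
clock: 14.02
tcp_pos: [0.46, -0.1379, 0.1992]
ee_rot: [-0.002, 0.755, 0.656, -0.001]
contact_force: [0.7, -0.6, 0.2]
opening: 0.0854
gripper_force: 0.0
```

```bash
python3 - <<'E'
from h import *
w=bot.read_camera("wrist");print(Rt()[1]);cv2.imwrite("pics/w7.png",w["pixels"][:,:,::-1])
print(proj(w,(.462,-.139,.112)),proj(w,(.588,-.156,.034)))
E
```

```text
[ 0.46188704 -0.13890012  0.19961155]
[320.17478581 209.51448168] [435.26478596 187.52074573]
```

View pics/w7.png

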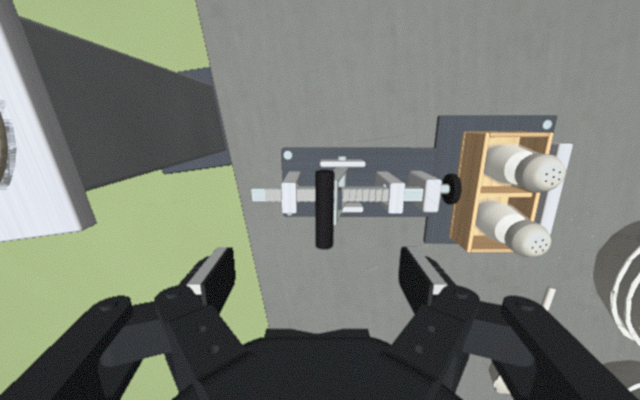

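The wrist view shows the handle bar from (325,171) to (325,247), centred at (325,209). The pad's front is near (459,188) and the caddy's near face is at about (478,135–251).

```bash
python3 - <<'E'
from h import *
w=bot.read_camera("wrist");print(w["camera_matrix"][0][0]);a=np.radians(-8);ex=np.array([np.cos(a),np.sin(a)]);ey=np.array([-ex[1],ex[0]])
h=onz(w,325,209,.1116);print("handle",h,go(h))
o=h[:2]+ex*.0218;cx=lambda u,v,z:((onz(w,u,v,z)[:2]-o)@ex).round(4)
print("o",o,"pad front",cx(459,188,.034),"caddy near top",cx(487,190,.053),"caddy bottom",cx(461,190,.012),"stop top near",cx(562,148,.048),cx(546,220,.048),"block top front",cx(440,178,.068))
cv2.imwrite("pics/c8.png",cv2.resize(w["pixels"][110:260,270:590,::-1],(800,375),interpolation=2))
E
```

```text
276.62018614088487
handle [ 0.46806404 -0.14045501  0.1116    ] [-0.3  5.3 88.1]
o [ 0.48965188 -0.14348898] pad front 0.128 caddy near top 0.1472 caddy bottom 0.1422 stop top near 0.2185 0.2199 block top front 0.0903
```

View pics/c8.png

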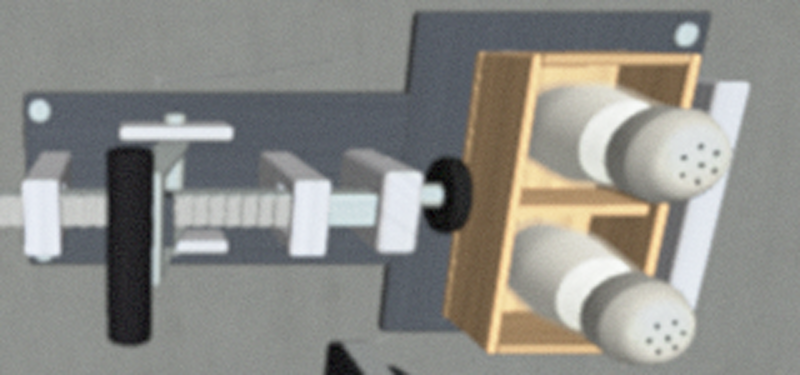

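Emit:
{"name": "carry_out", "arguments": {"slide": [[0,4,40],[0,4,70],[0,4,83],[0,4,87],[0,4,87]], "angular": [[0,0,0],[0,0,0],[0,0,0],[0,0,0],[0,0,0]], "fingers": [1,1,1,1,1]}}

```text
clock: 14.75
tcp_pos: [0.4675, -0.1403, 0.1138]
ee_rot: [0.0, 0.755, 0.656, 0.0]
contact_force: [0.2, 0.1, 0.2]
opening: 0.0856
gripper_force: 0.0
```

Emit:
{"name": "carry_out", "arguments": {"slide": [[0,0,0],[0,0,0],[0,0,0],[0,0,0],[0,0,0]], "angular": [[0,0,0],[0,0,0],[0,0,0],[0,0,0],[0,0,0]], "fingers": [0.5,0.2,0.0,0.0,0.0]}}

```text
clock: 15.38
tcp_pos: [0.4668, -0.14, 0.1136]
ee_rot: [0.0, 0.755, 0.656, -0.0]
contact_force: [-3.1, 0.9, 5.4]
opening: 0.0139
gripper_force: 58.5
```

```bash
python3 - <<'E'
from h import *
s=bot.observe();print(s["tcp_pos"],s["contact_force"],s["torque"],s["opening"])
w=bot.read_camera("wrist");cv2.imwrite("pics/w9.png",w["pixels"][:,:,::-1])
E
```

```text
[ 0.46680214 -0.13995916  0.11364244] [-3.13449147  0.91625652  5.42413774] [ 0.09381088  0.38708085 -0.02540822] 0.013946570250392486
```

View pics/w9.png

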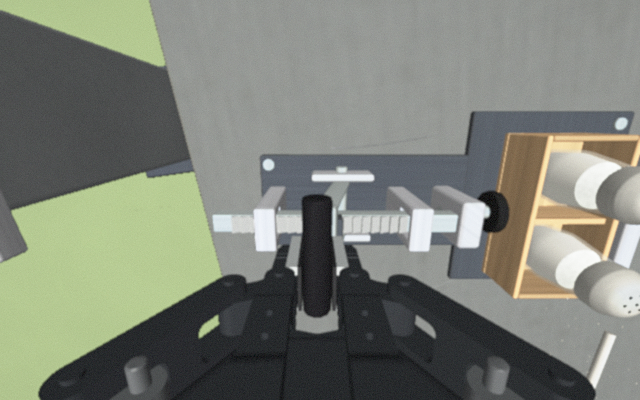

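The wrist view shows the bar gripped at (317,255), the block's top with its right edge at about (483,240), and the pad's right edge at (509,211). I'm past the picture limit, so from here on I'll track by numbers only.

```bash
cat >> h.py <<'E'
a_=np.radians(-8);ex=np.array([np.cos(a_),np.sin(a_)]);ey=np.array([-ex[1],ex[0]]);o=np.array([.4875,-.1425])
def edges(w,y,z,x0,x1,thr=7):
    g=cv2.GaussianBlur(cv2.cvtColor(w["pixels"],cv2.COLOR_RGB2GRAY),(3,3),0).astype(np.float32)
    xs=np.arange(x0,x1,.0005);P=np.array([proj(w,[*(o+ex*x+ey*y),z]) for x in xs],np.float32)
    ok=(P[:,0]<638);xs=xs[ok];P=P[ok]
    f=cv2.remap(g,P[None,:,0],P[None,:,1],cv2.INTER_LINEAR)[0];d=f[4:]-f[:-4];c=xs[2:-2]
    return [(round(c[i]*1000,1),int(d[i])) for i in range(1,len(d)-1) if abs(d[i])>thr and abs(d[i])>=abs(d[i-1]) and abs(d[i])>abs(d[i+1])]
def meas():
    w=bot.read_camera("wrist");s=bot.observe();p=np.array(s["tcp_pos"]);v=p[:2]-o
    print("tcp clamp x,y,z",(v@ex*1000).round(1),(v@ey*1000).round(1),(p[2]*1000).round(1),"F",np.array(s["contact_force"]).round(1),"open",round(s["opening"],4))
    print("block",edges(w,-.003,.068,.05,.16));print("pad",edges(w,.0,.034,.095,.18))
    print("pad+5",edges(w,.005,.034,.095,.18))
    for y in(.055,.045,-.002): print("rim",y,edges(w,y,.053,.12,.23))
    print("stop",edges(w,-.045,.048,.2,.235),edges(w,.045,.048,.2,.235))
E
python3 -c "
from h import *
meas()"
```

```text
tcp clamp x,y,z -20.8 -0.4 113.6 F [-3.2  1.2  5.8] open 0.0136
block [(np.float64(57.0), -20), (np.float64(74.0), -75), (np.float64(76.5), 76), (np.float64(92.0), -133), (np.float64(98.0), 8), (np.float64(105.0), 37), (np.float64(123.0), 92), (np.float64(127.0), -47), (np.float64(130.0), 7), (np.float64(141.0), 7), (np.float64(146.5), -58)]
pad [(np.float64(112.0), -11), (np.float64(117.5), -138), (np.float64(125.5), 11), (np.float64(132.5), 43), (np.float64(151.0), 84), (np.float64(155.5), -55)]
pad+5 [(np.float64(113.0), -113), (np.float64(123.0), 18), (np.float64(131.0), 42), (np.float64(151.0), 83), (np.float64(155.0), -22), (np.float64(158.5), 7), (np.float64(162.0), -8), (np.float64(168.5), -10), (np.float64(178.0), -20)]
rim 0.055 [(np.float64(135.0), 90), (np.float64(138.5), -11), (np.float64(160.0), -87)]
rim 0.045 [(np.float64(135.5), 93), (np.float64(139.0), -51), (np.float64(144.0), 8), (np.float64(146.5), 9), (np.float64(150.0), 8), (np.float64(173.5), -20), (np.float64(180.5), -20), (np.float64(197.0), 88)]
rim -0.002 [(np.float64(135.5), 87), (np.float64(191.5), -88), (np.float64(197.0), 82), (np.float64(201.0), -82), (np.float64(204.5), 7)]
stop [(np.float64(216.0), 10), (np.float64(220.5), 7), (np.float64(229.0), -11), (np.float64(232.0), -14)] [(np.float64(202.5), 84)]
```

Emit:
{"name": "carry_out", "arguments": {"slide": [[0,4,-0.7],[0,8,-1.3],[0,13,-1.9],[0,17,-2.1],[0,21,-2.2]], "angular": [[0,0,0],[0,0,0],[0,0,0],[0,0,0],[0,0,0]], "fingers": [0,0,0,0,0]}}

```text
clock: 16.1
tcp_pos: [0.4861, -0.1426, 0.1152]
ee_rot: [-0.002, 0.755, 0.656, -0.002]
contact_force: [-5.4, -1.5, 2.8]
opening: 0.0137
gripper_force: 61.6
```

Emit:
{"name": "carry_out", "arguments": {"slide": [[0,4,0.1],[0,8,0.3],[0,13,0.9],[0,17,1.5],[0,20,2.0]], "angular": [[0,0,0],[0,0,0],[0,0,0],[0,0,0],[0,0,0]], "fingers": [0,0,0,0,0]}}

```text
clock: 16.73
tcp_pos: [0.5062, -0.1455, 0.1136]
ee_rot: [-0.002, 0.755, 0.656, -0.001]
contact_force: [-7.6, -0.3, 8.3]
opening: 0.0136
gripper_force: 61.7
```

```bash
python3 -c "
from h import *
meas()" | sed 's/np.float64(\([0-9.]*\))/\1/g'
```

```text
tcp clamp x,y,z 19.1 -0.3 113.5 F [-6.8 -0.6  8.9] open 0.0135
block [(55.0, -31), (59.5, 8), (92.5, -66), (95.0, 77), (110.5, -98), (119.5, 7), (124.5, 44), (128.5, 96), (132.5, -56), (137.5, 7), (138.5, 7), (152.5, 10), (157.5, -86)]
pad [(97.0, -20), (103.0, -16), (109.0, 72), (125.5, -13), (133.0, -137), (139.5, 12), (150.0, 88), (154.0, -54)]
pad+5 [(109.5, 73), (126.5, -92), (131.0, -51), (138.0, 17), (146.0, 45), (150.0, 84), (153.5, -14), (165.0, 9), (169.5, -14), (171.0, -13), (176.0, -7)]
rim 0.055 [(138.0, 89), (141.5, -11), (169.5, -83), (200.0, 85), (204.0, -67)]
rim 0.045 [(138.0, 94), (142.0, -59), (153.0, 11), (177.0, -24), (184.0, -21), (200.0, 88), (204.0, -97), (208.5, 79), (222.0, -68)]
rim -0.002 [(128.5, 14), (137.5, 102), (195.0, -85), (198.5, 13), (209.5, 10), (211.5, 10), (214.5, 11), (224.0, -13)]
stop [(208.0, 9), (211.5, 9), (223.0, 24), (227.0, -63)] [(204.5, 87), (208.5, -93), (213.5, 78), (227.0, -67)]
```

Emit:
{"name": "carry_out", "arguments": {"slide": [[0,-4,-0.7],[0,-8,-1.3],[0,-12,-1.8],[0,-16,-2.0],[0,-20,-2.1]], "angular": [[0,0,0],[0,0,0],[0,0,0],[0,0,0],[0,0,0]], "fingers": [0,0,0,0,0]}}

```text
clock: 17.4
tcp_pos: [0.4881, -0.143, 0.1162]
ee_rot: [0.001, 0.755, 0.656, 0.001]
contact_force: [2.9, 1.3, 3.0]
opening: 0.0134
gripper_force: 60.0
```

Emit:
{"name": "carry_out", "arguments": {"slide": [[0,-4,0.1],[0,-8,0.3],[0,-13,0.9],[0,-18,1.6],[0,-22,2.4]], "angular": [[0,0,0],[0,0,0],[0,0,0],[0,0,0],[0,0,0]], "fingers": [0,0,0,0,0]}}

```text
clock: 18.02
tcp_pos: [0.4659, -0.1402, 0.1137]
ee_rot: [0.001, 0.755, 0.656, 0.0]
contact_force: [0.3, 0.3, 8.2]
opening: 0.0136
gripper_force: 61.4
```

```bash
python3 -c "
from h import *
meas()" | sed 's/np.float64(\([0-9.]*\))/\1/g'
```

```text
tcp clamp x,y,z -21.9 -0.7 113.7 F [1.2 0.9 6.2] open 0.014
block [(57.0, -26), (91.5, -77), (94.5, 79), (110.0, -158), (115.0, 8), (120.0, 39), (125.5, 95), (129.0, -44), (142.0, 8), (144.0, 7), (148.0, -59), (151.5, -16)]
pad [(98.0, -19), (107.0, -12), (116.5, 69), (135.5, -142), (143.0, 14), (151.0, 47), (154.0, 83), (158.5, -55)]
pad+5 [(96.5, -13), (117.0, 65), (135.0, -141), (141.0, 15), (149.0, 48), (154.0, 82), (158.0, -18), (161.0, 10), (171.5, -11)]
rim 0.055 [(138.5, 92), (142.0, -9), (162.5, -90)]
rim 0.045 [(138.5, 89), (142.0, -47), (147.0, 7), (150.5, 9), (176.0, -20), (183.0, -20)]
rim -0.002 [(128.0, 14), (138.0, 94), (194.0, -89), (200.0, 82), (204.0, -90), (206.5, 18), (209.0, -9)]
stop [(219.0, 7), (223.0, 8)] []
```

Emit:
{"name": "carry_out", "arguments": {"slide": [[0,4,-0.8],[0,8,-1.4],[0,13,-2.0],[0,17,-2.3],[0,22,-2.4]], "angular": [[0,0,0],[0,0,0],[0,0,0],[0,0,0],[0,0,0]], "fingers": [0,0,0,0,0]}}

```text
clock: 18.7
tcp_pos: [0.4852, -0.1428, 0.115]
ee_rot: [-0.003, 0.755, 0.656, -0.002]
contact_force: [-7.6, -2.9, 5.5]
opening: 0.0134
gripper_force: 63.0
```

Emit:
{"name": "carry_out", "arguments": {"slide": [[0,4,0.1],[0,8,0.3],[0,12,0.8],[0,16,1.4],[0,20,2.0]], "angular": [[0,0,0],[0,0,0],[0,0,0],[0,0,0],[0,0,0]], "fingers": [0,0,0,0,0]}}

```text
clock: 19.32
tcp_pos: [0.5047, -0.1453, 0.1128]
ee_rot: [-0.003, 0.754, 0.656, -0.002]
contact_force: [-8.1, -1.4, 6.9]
opening: 0.0134
gripper_force: 64.0
```

```bash
python3 -c "
from h import *
meas()" | sed 's/np.float64(\([0-9.]*\))/\1/g'
```

```text
tcp clamp x,y,z 17.7 -0.3 112.7 F [-7.6 -0.6  5.9] open 0.0138
block [(55.0, -35), (57.5, -19), (59.5, 28), (63.5, -31), (65.5, 31), (71.0, 7), (104.0, -70), (106.5, 79), (122.0, -159), (133.0, 45), (137.5, 97), (141.0, -55), (146.0, 7)]
pad [(105.0, 26), (109.0, -23), (116.0, -15), (123.5, 74), (143.5, -136), (150.0, 16), (161.0, 85), (165.0, -55)]
pad+5 [(99.5, 8), (103.5, 22), (107.5, -16), (124.0, 70), (141.5, -142), (148.5, 14), (156.5, 46), (161.0, 87), (165.0, -10), (173.5, 10)]
rim 0.055 [(124.5, 46), (126.5, -42), (148.0, 93), (169.5, -13), (177.0, -84), (209.5, 85), (213.5, -70)]
rim 0.045 [(124.5, 44), (126.5, -36), (148.0, 92), (151.5, -55), (159.0, 10), (162.0, 8), (186.5, -28), (191.5, -24), (193.5, -23), (209.5, 87), (222.0, -68)]
rim -0.002 [(130.5, -150), (138.5, 14), (147.5, 102), (204.5, -92), (209.0, 26), (212.0, -9), (221.0, 8), (224.0, 12), (226.5, 10)]
stop [(203.5, 7), (222.0, 7), (224.0, 9)] [(214.5, 87), (227.0, -69)]
```

Emit:
{"name": "carry_out", "arguments": {"slide": [[0,-4,-0.7],[0,-8,-1.3],[0,-12,-1.8],[0,-16,-2.0],[0,-20,-2.1]], "angular": [[0,0,0],[0,0,0],[0,0,0],[0,0,0],[0,0,0]], "fingers": [0,0,0,0,0]}}

```text
clock: 20.0
tcp_pos: [0.4874, -0.1428, 0.1153]
ee_rot: [-0.0, 0.755, 0.656, -0.0]
contact_force: [3.0, -0.9, -15.0]
opening: 0.0136
gripper_force: 60.4
```

Emit:
{"name": "carry_out", "arguments": {"slide": [[0,-4,0.1],[0,-8,0.3],[0,-13,0.9],[0,-18,1.6],[0,-22,2.4]], "angular": [[0,0,0],[0,0,0],[0,0,0],[0,0,0],[0,0,0]], "fingers": [0,0,0,0,0]}}

```text
clock: 20.62
tcp_pos: [0.4667, -0.1399, 0.1144]
ee_rot: [0.002, 0.755, 0.656, 0.001]
contact_force: [6.0, 4.7, 1.1]
opening: 0.014
gripper_force: 59.9
```

```bash
python3 -c "
from h import *
meas()" | sed 's/np.float64(\([0-9.]*\))/\1/g'
```

```text
tcp clamp x,y,z -21.2 -0.4 114.4 F [4.3 5.  1.7] open 0.0139
block [(57.0, -23), (60.0, -46), (62.5, 52), (65.0, -8), (67.5, 10), (101.0, -78), (103.5, 75), (119.5, -157), (128.5, 40), (134.5, 92), (138.0, -41), (150.0, 7), (155.5, -53)]
pad [(105.5, 21), (108.0, -17), (118.0, -12), (128.0, 69), (146.5, -139), (153.0, 19), (161.0, 49), (164.5, 83), (169.0, -56)]
pad+5 [(103.5, 17), (106.0, -13), (128.0, 64), (146.0, -144), (150.5, 15), (159.0, 47), (164.5, 82), (168.0, -15)]
rim 0.055 [(148.0, 91), (151.5, -11), (167.5, 7), (170.5, -84)]
rim 0.045 [(148.0, 89), (151.5, -47), (154.5, 7), (159.5, 8), (185.0, -20), (193.5, -20)]
rim -0.002 [(131.5, -157), (138.0, 11), (147.5, 92), (203.5, -90), (209.5, 82)]
stop [(205.5, -74), (233.0, 10)] []
```

Emit:
{"name": "carry_out", "arguments": {"slide": [[0,4,-0.8],[0,8,-1.4],[0,13,-2.0],[0,17,-2.3],[0,22,-2.4]], "angular": [[0,0,0],[0,0,0],[0,0,0],[0,0,0],[0,0,0]], "fingers": [0,0,0,0,0]}}

```text
clock: 21.3
tcp_pos: [0.4853, -0.1422, 0.116]
ee_rot: [-0.003, 0.755, 0.656, -0.002]
contact_force: [-8.8, -1.1, -4.7]
opening: 0.0135
gripper_force: 60.0
```

```bash
python3 -c "
from h import *
meas()" | sed 's/np.float64(\([0-9.]*\))/\1/g'
```

```text
tcp clamp x,y,z -1.5 -0.4 115.5 F [-7.2  3.   6.2] open 0.0137
block [(56.5, -25), (60.0, -36), (62.0, 43), (66.0, -40), (68.5, 39), (106.5, -76), (109.5, 78), (125.0, -150), (131.0, 46), (136.0, 94), (140.0, -48), (155.0, 9)]
pad [(105.5, 26), (112.5, -24), (121.5, -14), (130.5, 70), (148.5, -137), (152.0, 13), (159.5, 48), (162.5, 84), (166.5, -54)]
pad+5 [(104.0, 20), (111.0, -18), (130.5, 69), (148.0, -136), (157.5, 45), (162.5, 84), (166.5, -16), (172.0, 9)]
rim 0.055 [(121.5, 34), (123.5, -30), (148.0, 93), (161.0, -7), (174.0, -82), (209.5, 84), (213.5, -66)]
rim 0.045 [(121.5, 44), (123.5, -43), (148.0, 91), (151.5, -50), (156.0, 8), (157.0, 8), (160.5, 9), (185.0, -22), (193.5, -24), (209.5, 86)]
rim -0.002 [(135.5, -155), (138.5, 13), (147.5, 98), (204.0, -91), (209.5, 73), (214.0, -35), (228.0, 10)]
stop [(201.5, -70), (206.5, 8), (226.5, 9), (230.5, 7)] [(215.0, 86)]
```

Emit:
{"name": "carry_out", "arguments": {"slide": [[0,1,0],[0,2,0],[0,4,0.1],[0,5.5,0.1],[0,5.5,0.1]], "angular": [[0,0,0],[0,0,0],[0,0,0],[0,0,0],[0,0,0]], "fingers": [0,0,0,0,0]}}

```text
clock: 21.98
tcp_pos: [0.4905, -0.1433, 0.1155]
ee_rot: [-0.003, 0.754, 0.657, -0.003]
contact_force: [-11.5, 2.1, 8.0]
opening: 0.0135
gripper_force: 62.4
```

Emit:
{"name": "carry_out", "arguments": {"slide": [[0,0,0],[0,0,0],[0,0,0],[0,0,0],[0,0,0]], "angular": [[0,0,0],[0,0,0],[0,0,0],[0,0,0],[0,0,0]], "fingers": [0,0,0,0,0]}}

```text
clock: 22.6
tcp_pos: [0.4904, -0.1433, 0.1155]
ee_rot: [-0.003, 0.754, 0.657, -0.003]
contact_force: [-10.7, 2.6, 8.0]
opening: 0.0134
gripper_force: 62.4
```

```bash
python3 -c "
from h import *
meas()" | sed 's/np.float64(\([0-9.]*\))/\1/g'
```

```text
tcp clamp x,y,z 3.0 -0.4 115.5 F [-11.4   1.5   7.1] open 0.0135
block [(56.0, -64), (58.0, 38), (62.0, -33), (64.5, 35), (68.5, -38), (70.5, 42), (75.5, 10), (95.0, -7), (109.0, -76), (111.5, 75), (127.0, -155), (131.5, 41), (136.5, 96), (140.0, -51), (156.5, 11)]
pad [(105.0, 26), (114.5, -24), (123.0, -13), (132.0, 71), (150.5, -132), (159.0, 45), (162.0, 85), (166.0, -56)]
pad+5 [(103.5, 27), (113.0, -19), (132.5, 68), (150.0, -136), (157.0, 46), (162.0, 84), (166.0, -12), (172.5, 9)]
rim 0.055 [(122.0, 47), (124.5, -43), (148.0, 94), (151.5, -9), (175.0, -85), (210.0, 85), (213.5, -66)]
rim 0.045 [(122.0, 46), (124.5, -39), (148.0, 91), (151.5, -51), (156.5, 7), (158.0, 8), (159.5, 8), (161.5, 9), (185.5, -25), (192.5, -25), (209.5, 88), (221.5, -67)]
rim -0.002 [(137.5, -145), (147.5, 95), (204.0, -91), (209.5, 65), (212.5, -33), (225.5, 9)]
stop [(224.5, 9), (226.0, 8), (229.0, 7)] [(215.0, 86), (227.0, -65)]
```

```bash
python3 -c "
from workcell import bot
print(bot.job_done())"
```

```text
the job is handed in; nothing more can be done
None
```

The job is handed in: both shakers stood upright, one in each caddy cell, after placing, and the gripper is still holding the lever with the caddy against the stop and the rod in about 10 mm, estimated from images and handle force. I viewed 12 pictures, two over the limit of 10, and did not view the shakers again after pumping.

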